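# Slide the marver plate under the hand-rest bridge

### The arm

A 7-joint arm with a two-finger parallel gripper is mounted at the origin on a cart in front of the work surface, level with it; the furniture and walls round the work are solid. World frame = base frame: x ahead of the robot, y to its left, z up, the work surface at z = 0. Lengths are in m, angles in rad, forces in N, time in s.
With the tool pointing down it reaches from about 0.4 to 0.85 m from the base axis. Payload 4.5 kg.
Tool frame: the origin (TCP) lies at the very end of the fingers, on their centre line; the grasp point (between the pads) lies 19 mm behind it (manip.grip_depth is the distance from the TCP to the grasp point, in m); z points along the fingers, y is the line along which they close (so a half turn about z gives the same grasp; the last joint's range is limited). The gripper opens to 85 mm and grips with 20 to 120 N. Pads are 22 mm wide; open, the fingers measure 114 mm over their backs; the gripper's body (76 mm by 85 mm) begins 54 mm behind the grasp point. The pads swing forward as they close: fully open they stand 13 mm farther back than shut.
Start: joints at [1.334, 0.689, -0.195, 1.565, 0.157, 0.902, -0.215], TCP at [0.167, -0.602, 0.231] pointing down, gripper open.
Joint ranges: [-3.01, 3.01], [-0.46, 2.08], [-1.47, 1.51], [0.13, 2.56], [-1, 4.14], [0.04, 2.09], [-2.66, 2.66]. Speed limits (rad/s): [2.57, 2.57, 3.14, 3.14, 3.14, 3.14, 3.14].

### API

Orientations are given as a rotation vector (axis times angle).
In Python, from plant import manip gives the robot as it stands. The module is installed in compiled form; this text tells all that it offers.
- The arm moves only by the shell command python3 -m creep 'ROWS'. ROWS is JSON, a list that holds one entry, the list of rows, each a list of 7 numbers: the finger opening in mm, from 0 to 85.4, then the shift along the world's x, y, z in units of 25 mm (1.0 is 25 mm), then the turn, a rotation vector about the world's x, y, z in units of 5 degrees (1.0 is 5 degrees). In form: [[[claw, dx, dy, dz, ax, ay, az], ...]]. A call has 1 to 8 rows; each row shifts and turns the commanded pose from where the row before left it; what a row does not reach is not made up. A row lasts 1/10 s, in which the tool goes at most 50 mm and 8.59 degrees, less where a joint would pass 70% of its speed; a pose out of reach is approached as far as the arm can. A call is refused whole if a number of a shift passes 1 or a number of a turn 1, either way. A call with a gripper value outside its range is refused whole. The fingers move at their own pace and stop on an object; the grip force is fixed at half the most. Time passes only in rows, so rows that do not move let the fingers close. It gives the time, the measured TCP pose, the force, the opening and the grip force at its end, in the units of the state.
- manip.sense(): the state, without advancing time (a new reading comes with each control period).
- manip.grab_frame(name): name is "scene" or "top"; returns (picture, depth): 400x640x3 uint8, red, green, blue; 400x640 float32, m along the optical axis (not along the pixel's ray), 0 where there is no reading.
- manip.calibration(name): a dict with "camera_matrix" (3x3 intrinsics, pixels), "rvec" (rotation vector, rad) and "tvec" (3), from world to camera coordinates, as OpenCV has them. Camera axes: x right, y down, z forward; pixel columns grow to the right and rows downward; lengths in m; the calibration is good to about 2 mm. A picture is of the moment at which its call begins. calibration takes no time and is no camera call.
- manip.job_done(): hands the job in; it is judged then, once.
Trained networks look in the newest picture that a camera, given by its name, has taken for a name from the list of things; names that differ only in an ending like _2 or _b are one class to them, and where a whole thing is asked for, a point or a joint stands for the part that bears it (a point fixed in the world has none). Each returns a list of dicts, best first, with "score" (0 to 1); they miss things now and then, are a little off and sometimes report something else, mostly with a low value. They report only what shows in the picture. A call takes as long as a camera call. They do not tell look-alikes from the thing itself.
- manip.find_in(camera, query): "location" ([column, row] in pixels, amid what is visible of it).
- manip.cut_out(camera, query): "mask" (400x640 bool, what is visible of it) and "location" ([column, row] in pixels, amid what is visible of it).
- manip.spot_point(camera, query): "location" ([column, row] in pixels: a listed point, or the origin of a listed thing).
The state is a dict: "time_s": time; "joints": joint angles; "qd": joint speeds; "tau": joint torques, N m; "position": TCP position; "ee_rot": TCP orientation; "force": force on the tool from outside, world axes, zero at the start; "ft_torque": the same for the moment, N m; "gripper_width": opening from 0.0 (shut) to 1.0 (fully open); "grip_force": force on a finger pad.
Only numpy, scipy, OpenCV 4.12 (cv2) and the standard library are available. Lean on these libraries where they do the work, as an engineer would, in place of code of your own. Each camera call takes 0.05 s, during which the arm holds its last target. There are 200 camera calls.

### The job

Push the loose black graphite marver plate lengthwise under the low bridge of its dock until it lies fully home, square against the stop at the far end, then leave it clear. The graphite is brittle: push it gently along the bench with the fingers, never pinch, lift or tip it, and do not lean on the dock. Leave the other things on the bench where they are.

Things in the scene. Friction and masses are not known exactly. Their poses are not given: they have to be found in the camera images.
- marver: The plate to slide: plain black graphite marver plate, 75 mm wide (own x), 110 mm long (own y), 16 mm thick (z), about 0.24 kg, loose on the bench. Origin at the centre of its underside; z up. It is the same both ways round.
- dock: Marver dock fixed to the bench, no moving parts: two dark steel side rails 20 mm high, a low bridge over them, a stop bar at the far end. Origin on the bench where the plate's centre lies when fully home; y points out of the open mouth (towards the plate's start), x across. Rails: inner faces at x = -45.5 and +45.5 mm, y = -69 to +15 mm, then flared lead-ins to y = +34 mm (mouth 105 mm).
- bridge (a point): Middle of the bridge's underside, 20 mm above the bench: aluminium bar 115 mm across, y = -25 to +15 mm in the dock's frame, top 28 mm above the bench (screw heads to 32 mm). A plate fully home lies with its long side along the dock's y and still sticks out 40 mm on the mouth side of the bridge.
- stop (a point): Middle of the stop bar's face, at y = -55 mm in the dock's frame and 6 mm up; the bar is 12 mm high. The leading short edge of the plate rests against it when home.
- rod_rest: Bystander, to be left alone: pale fire-brick rod rest with a dark band, 50 x 120 x 23 mm, lying at the right. Origin at the centre of its underside.
- yellow_frit_jar: Bystander, to be left alone: small closed jar with a black lid, 52 mm across, 68 mm tall, standing beyond the work. Origin at the centre of its underside.
- tin: Bystander, to be left alone: closed flat food tin, 63 x 105 x 25 mm, near the robot. Origin at the centre of its underside.
- pliers: Bystander, to be left alone: pliers with green handles, 58 x 166 x 26 mm, at the left. Origin at the centre of its underside.
- lighter: Bystander, to be left alone: yellow pocket lighter lying flat, 78 x 24 x 12 mm, near left. Origin at the centre of its underside.
Mind the look-alikes: they are no part of the job. There is more than one size of the dock; the one meant has the size given above.

How it is judged:
By the outcome, as a careful person would: the job done as asked, in the order asked, and still so for the second after the job is handed in, with the robot touching nothing.
It also fails if it takes over 58 s, if anything falls off the work surface, if the arm or the gripper's body presses on something with over 40 N, if the wrist force passes 120 N, or if a joint passes its speed limit or range.

## Working session

There is one attempt and no reset: what is moved stays moved. The work goes in short steps, Python scripts to look and compute and a shell command to move; the robot and the scene stay as the last step left them, time stands still between calls to the robot, and variables do not carry over. Pictures are saved under pics/ and viewed, at most 10 in all, crops included, and the job is handed in when it is done.

```bash
mkdir -p pics; cat > h.py <<'E'
import numpy as np,cv2
from plant import manip
def cal(c):
    k=manip.calibration(c);R=cv2.Rodrigues(np.array(k["rvec"],float))[0]
    return np.array(k["camera_matrix"]),R,np.array(k["tvec"],float).ravel()
def plane(c,uv,z):
    K,R,t=cal(c);uv=np.atleast_2d(uv).astype(float)
    d=(np.linalg.inv(K)@np.c_[uv,np.ones(len(uv))].T).T@R
    o=-R.T@t
    return o+d*((z-o[2])/d[:,2])[:,None]
def cloud(c,dep):
    K,R,t=cal(c);v,u=np.mgrid[:400,:640]
    p=np.stack([(u-K[0,2])/K[0,0]*dep,(v-K[1,2])/K[1,1]*dep,dep],-1)
    return (p-t)@R
def proj(c,P):
    K,R,t=cal(c);q=(np.atleast_2d(P)@R.T+t)@K.T
    return q[:,:2]/q[:,2:]
E
python3 - <<'E'
from h import *
s=manip.sense();print(s)
for c in("top","scene"):
    im,d=manip.grab_frame(c);cv2.imwrite(f"pics/{c}0.png",im[:,:,::-1])
    np.save(f"/tmp/{c}.npy",d)
    print(c,-cal(c)[1].T@cal(c)[2])
    P=cloud(c,d)
    for q in("marver","dock","bridge","stop"):
        f=manip.spot_point(c,q)
        for r in f[:3]:
            u=r["location"];print(c,q,round(r["score"],2),np.round(u,1),plane(c,u,{"bridge":.02,"stop":.006}.get(q,0)).round(4))
E
```

```text
{'time_s': 0.0, 'joints': array([ 1.33376204,  0.69002934, -0.19453164,  1.56636502,  0.15733244,
        0.90250001, -0.21508441]), 'qd': array([ 1.51824791e-03,  5.49761105e-04,  3.76109885e-04, -4.13986121e-04,
       -7.08904475e-04, -8.41961016e-04, -3.40643771e-05]), 'tau': array([ 1.51022277e-04, -5.39613533e+01, -1.26668081e+00, -1.58545858e+01,
        9.12450138e-03,  9.33744799e-03,  5.42437508e-07]), 'position': array([ 0.16698379, -0.60159123,  0.23045062]), 'ee_rot': array([-3.11095833e+00, -4.24087225e-01,  6.33823662e-04]), 'force': array([ 0.41844211,  0.45070607, -0.81314052]), 'ft_torque': array([-0.01184173,  0.02892684, -0.02534725]), 'grip_force': 0.0, 'gripper_width': 0.9963654133675633}
top [ 0.35655351 -0.00552936  1.16022987]
top marver 0.95 [306.4 216.1] [[0.6015 0.043  0.    ]]
top dock 0.94 [342.1 274.4] [[ 0.444  -0.0645  0.    ]]
top dock 0.69 [374.7 216.9] [[ 0.6096 -0.1498  0.    ]]
top bridge 0.98 [341.5 275.6] [[ 0.4392 -0.062   0.02  ]]
top bridge 0.61 [380.7 215.1] [[ 0.6113 -0.1639  0.02  ]]
top stop 0.95 [392.4 213.7] [[ 0.6202 -0.1986  0.006 ]]
top stop 0.62 [355.  272.3] [[ 0.4511 -0.099   0.006 ]]
scene [0.03085901 0.88894725 0.62301139]
scene marver 0.71 [308.8 218.9] [[0.6126 0.0393 0.    ]]
scene dock 0.58 [346.8 194.8] [[ 0.6004 -0.1531  0.    ]]
scene dock 0.57 [383.6 223.8] [[ 0.428  -0.0644  0.    ]]
scene dock 0.43 [316.6 304.3] [[0.3986 0.3161 0.    ]]
scene bridge 0.96 [344.7 186.8] [[ 0.6152 -0.1627  0.02  ]]
scene bridge 0.77 [383.6 216.1] [[ 0.4336 -0.0712  0.02  ]]
scene stop 0.6 [351.4 185.6] [[ 0.6156 -0.2079  0.006 ]]
```

```bash
python3 - <<'E'
import cv2
a=cv2.imread("pics/top0.png")[140:330,230:480];cv2.imwrite("pics/topc.png",cv2.resize(a,(750,570),interpolation=cv2.INTER_CUBIC))
E
```

```text
(no output)
```

View pics/topc.png

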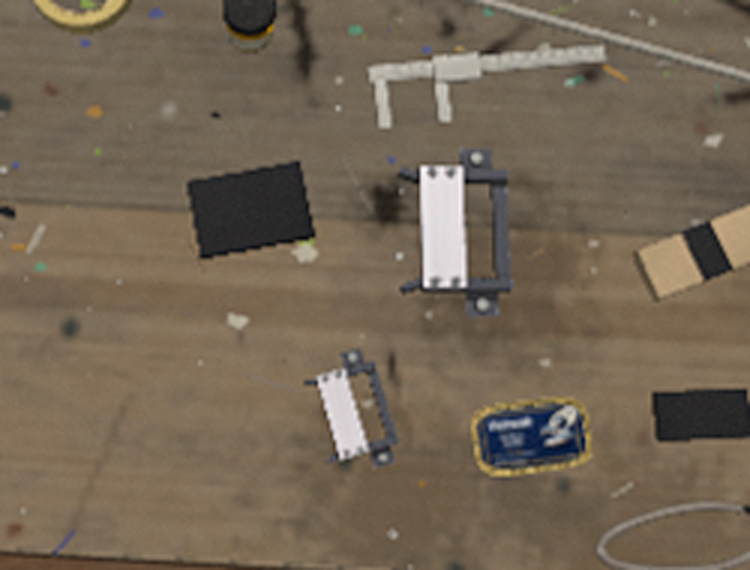

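View pics/scene0.png

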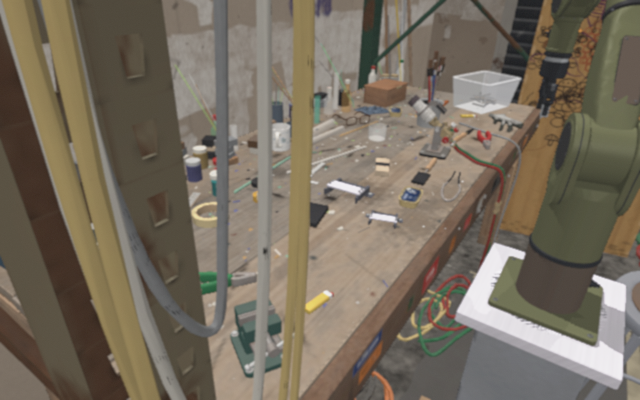

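The top view shows the full-size dock (bridge near pixel 378,216, mouth to the left, +y), the plate at about 314,210, turned roughly 8°, and a small dock and small plate as decoys. The scene view shows the path between plate and dock is free. Next I'll measure the outlines.

```bash
python3 - <<'E'
from h import *
im=cv2.imread("pics/top0.png");g=im.min(2)
im2,d=manip.grab_frame("top")
def rect(m,z,name):
    n,l,st,c=cv2.connectedComponentsWithStats(m.astype(np.uint8))
    i=1+np.argmax(st[1:,4]);v,u=np.nonzero(l==i)
    P=plane("top",np.c_[u,v],z)[:,:2]
    (cx,cy),(w,h),a=r=cv2.minAreaRect((P*1000).astype(np.float32))
    # moment-based axis
    e=np.linalg.eigh(np.cov(P.T));ax=e[1][:,1]
    print(name,"n",len(u),"mean",P.mean(0).round(4),"rect",np.round(r[0],1),np.round(r[1],1),round(a,1),"long axis deg",np.degrees(np.arctan2(ax[1],ax[0])).round(1),"sd->size",np.sqrt(12*e[0]).round(4))
w=np.zeros(g.shape,bool);w[190:240,365:390]=1
rect((g>150)&w,.028,"bridge")
f=manip.cut_out("top","marver")
for r in f[:3]:
    print(r["score"],r["location"]); rect(r["mask"],.016,"marver")
w[:]=0;w[185:235,285:340]=1
rect((im.max(2)<55)&w,.016,"marver dark")
for r in manip.cut_out("top","dock")[:2]:
    print(r["score"],r["location"]); rect(r["mask"],.02,"dock")
# stop bar: dark cols
w[:]=0;w[200:236,393:402]=1
rect((im.max(2)<95)&w,.012,"stopbar")
P=cloud("top",d);z=P[...,2]
m=(z>.008)&(z<.03);
for n,x0,x1,y0,y1 in(("pl",.5,.7,-.05,.12),("jar",.7,.9,-.1,.2)):
    k=(P[...,0]>x0)&(P[...,0]<x1)&(P[...,1]>y0)&(P[...,1]<y1)&(z>.008);print(n,k.sum(),P[k].mean(0) if k.any() else 0,z[k].max() if k.any() else 0)
for q in("tin","rod_rest","pliers","lighter","yellow_frit_jar"):
    for r in manip.spot_point("top",q)[:1]: print(q,r["score"],plane("top",r["location"],0).round(3))
E
```

```text
bridge n 552 mean [ 0.6096 -0.153 ] rect [ 609.9 -153.1] [113.1  39.6] 2.8 long axis deg -176.9 sd->size [0.0397 0.1103]
0.7 [311.9, 213.6]
marver n 1046 mean [0.6166 0.0258] rect [617.   25.4] [ 76.9 110.8] 13.9 long axis deg 104.4 sd->size [0.076  0.1104]
marver dark n 977 mean [0.618  0.0244] rect [618.2  24.4] [ 73.7 106. ] 13.7 long axis deg 103.8 sd->size [0.0739 0.1064]
0.63 [382.6, 217.2]
dock n 1165 mean [ 0.6066 -0.1699] rect [ 605.7 -165.8] [156.   99.2] 3.2 long axis deg -172.8 sd->size [0.0887 0.1497]
stopbar n 217 mean [ 0.6082 -0.2087] rect [ 609.2 -210.7] [100.9  22.5] 0.7 long axis deg -179.0 sd->size [0.0195 0.1055]
pl 1038 [0.61658437 0.02584653 0.01645736] 0.023282874832993516
jar 729 [0.8152298  0.07703524 0.0380726 ] 0.07390138656052873
tin 0.97 [[ 0.419 -0.242  0.   ]]
rod_rest 0.83 [[ 0.602 -0.393  0.   ]]
pliers 0.71 [[0.611 0.391 0.   ]]
lighter 0.64 [[0.401 0.322 0.   ]]
yellow_frit_jar 0.9 [[0.788 0.041 0.   ]]
```

```bash
python3 - <<'E'
from h import *
for c in("top","scene"):
    P=cloud(c,np.load(f"/tmp/{c}.npy"));z=P[...,2]
    a=np.array([.167,-.602]);b=np.array([.69,.03]);t=(b-a)/np.linalg.norm(b-a)
    r=P[...,:2]-a;s=r@t;w=np.abs(r@[-t[1],t[0]])
    for s0 in np.arange(0,.9,.1):
        k=(s>s0)&(s<s0+.1)&(w<.1)&(np.load(f"/tmp/{c}.npy")>0)
        if k.any():print(c,s0.round(1),k.sum(),np.percentile(z[k],99).round(3))
E
python3 -m creep '[[[45,0.5,0.6,0,0,0,-0.3],[45,0.8,1,0,0,0,-0.3],[45,0.8,1,0,0,0,-0.3],[45,0.8,1,0,0,0,-0.3],[45,0.8,1,0,0,0,-0.3],[45,0.8,1,0,0,0,-0.3]]]'
```

```text
top 0.0 1118 0.007
top 0.1 1665 0.006
top 0.2 2670 0.011
top 0.3 2843 0.02
top 0.4 2712 0.027
top 0.5 2607 0.029
top 0.6 2504 0.032
top 0.7 2405 0.02
top 0.8 2409 0.07
scene 0.0 3464 0.568
scene 0.1 1422 0.001
scene 0.2 1850 0.008
scene 0.3 1797 0.017
scene 0.4 1552 0.023
scene 0.5 1071 0.028
scene 0.6 1254 0.029
scene 0.7 605 0.016
scene 0.8 607 0.002
time_s: 1.5
position: [0.2805, -0.4613, 0.2315]
ee_rot: [3.136, 0.177, 0.001]
force: [0.7, -0.3, -0.2]
gripper_width: 0.528
grip_force: 0.0
```

```bash
python3 -m creep '[[[45,0.8,1,0,0,0,-0.1],[45,0.8,1,0,0,0,-0.1],[45,0.8,1,0,0,0,-0.1],[45,0.8,1,0,0,0,-0.1],[45,0.8,1,0,0,0,-0.1],[45,0.8,1,0,0,0,-0.1],[45,0.8,1,0,0,0,-0.1],[45,0.8,1,0,0,0,0]]]'
python3 -m creep '[[[45,0.8,1,0,0,0,0],[45,0.8,1,0,0,0,0],[45,0.8,1,-0.3,0,0,0],[45,0.8,1,-0.3,0,0,0],[45,0.8,1,-0.3,0,0,0],[45,0.8,1,-0.3,0,0,0],[45,0.8,1,-0.3,0,0,0],[45,0.8,1,-0.3,0,0,0]]]'
```

```text
time_s: 2.3
position: [0.4406, -0.2612, 0.2315]
ee_rot: [3.14, 0.083, 0.001]
force: [0.1, -0.7, -0.5]
gripper_width: 0.526
grip_force: 0.0
time_s: 3.1
position: [0.6006, -0.0611, 0.1861]
ee_rot: [3.14, 0.083, 0.0]
force: [0.4, -0.5, -0.7]
gripper_width: 0.531
grip_force: 0.0
```

```bash
python3 -m creep '[[[45,0.9,0.9,0,0,0,0],[45,0.9,0.9,-0.5,0,0,0],[45,0.9,0.9,-0.5,0,0,0],[45,0.8,0.9,-0.8,0,0,0],[45,0,0,-1,0,0,0],[45,0,0,-1,0,0,0],[45,0,0,-1,0,0,0],[45,0,0,-0.4,0,0,0]]]'
python3 -m creep '[[[45,0,0,-0.5,0,0,0],[45,0,0,-0.5,0,0,0],[45,0,0,-0.2,0,0,0],[45,0,0,-0.1,0,0,0],[45,0,0,0,0,0,0]]]'
python3 - <<'E'
from h import *
for c in("top","scene"):
    im,d=manip.grab_frame(c)
    if c=="top": a=im[150:260,270:420]
    else: a=im[150:250,270:400]
    cv2.imwrite(f"pics/{c}1.png",cv2.resize(a,None,fx=5,fy=5,interpolation=cv2.INTER_CUBIC)[:,:,::-1])
E
```

```text
time_s: 3.9
position: [0.6854, 0.0278, 0.0536]
ee_rot: [3.14, 0.083, -0.007]
force: [-0.5, -1.0, 0.3]
gripper_width: 0.527
grip_force: 0.0
time_s: 4.4
position: [0.6875, 0.0278, 0.024]
ee_rot: [3.14, 0.083, 0.001]
force: [-0.3, -0.9, 0.1]
gripper_width: 0.526
grip_force: 0.0
```

View pics/top1.png

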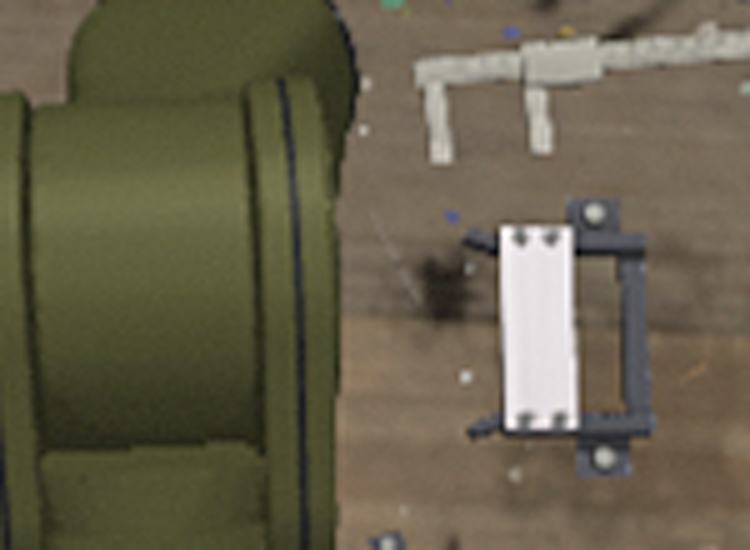

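The view shows the arm hiding the plate; the dock is clear at pixels 365–400, as before. Lower beside the plate and push it sideways onto the dock's axis, which also squares it.

```bash
python3 -m creep '[[[45,0,0,-0.4,0,0,0],[45,0,0,-0.3,0,0,0],[45,0,0,-0.1,0,0,0],[45,0,0,0,0,0,0]]]'
python3 -m creep '[[[45,-0.2,-0.01,0,0,0,0],[45,-0.2,-0.01,0,0,0,0],[45,-0.2,-0.01,0,0,0,0],[45,-0.1,-0.01,0,0,0,0],[45,-0.1,0,0,0,0,0],[45,-0.1,-0.01,0,0,0,0],[45,-0.1,0,0,0,0,0]]]'
```

```text
time_s: 4.9
position: [0.6865, 0.0277, 0.0029]
ee_rot: [3.14, 0.083, -0.003]
force: [0.3, -0.7, -0.3]
gripper_width: 0.531
grip_force: 0.0
time_s: 5.6
position: [0.6626, 0.0263, 0.0041]
ee_rot: [3.14, 0.083, 0.002]
force: [1.9, -1.0, 0.4]
gripper_width: 0.523
grip_force: 0.8
```

```bash
python3 -m creep '[[[45,-0.1,0,0,0,0,0],[45,-0.1,-0.01,0,0,0,0],[45,-0.1,0,0,0,0,0],[45,-0.1,-0.01,0,0,0,0],[45,-0.1,0,0,0,0,0],[45,-0.04,0,0,0,0,0],[45,0,0,0,0,0,0]]]'
python3 -m creep '[[[45,0.3,0,0,0,0,0],[45,0.3,0,0.2,0,0,0],[45,0,0,1,0,0,0],[45,0,0,1,0,0,0],[45,0,0.6,1,0,0,0.3],[45,0,1,0.8,0,0,0.9],[45,0,1,0,0,0,0.9],[45,0,1,0,0,0,0.9]]]'
python3 -c "
from h import *;print(manip.sense()['joints'].round(2))"
```

```text
time_s: 6.3
position: [0.6485, 0.0261, 0.0038]
ee_rot: [-3.14, -0.083, 0.0]
force: [1.9, -0.8, 1.1]
gripper_width: 0.529
grip_force: 0.9
time_s: 7.1
position: [0.6636, 0.118, 0.1038]
ee_rot: [-3.101, -0.5, 0.0]
force: [-1.7, -0.4, -0.4]
gripper_width: 0.528
grip_force: 0.0
[-0.2   0.9  -0.08  1.51  0.1   0.73 -1.58]
```

```bash
python3 -m creep '[[[42,-0.4,1,0,0,0,-1],[42,-0.4,1,0,0,0,-1],[42,-0.4,1,0,0,0,-1],[42,-0.4,0.7,0,0,0,-1],[42,-0.4,0,0,0,0,-1],[42,-0.4,0,0,0,0,-1],[42,-0.3,0,0,0,0,-1],[42,0,0,0,0,0,-1]]]'
python3 -m creep '[[[42,0,0,0,0,0,-1],[42,0,0,0,0,0,-1],[42,0,0,0,0,0,-1],[42,0,0,0,0,0,-1],[42,0,0,0,0,0,-1],[42,0,0,0,0,0,-1],[42,0,0,0,0,0,-1],[42,0,0,0,0,0,-1]]]'
python3 -m creep '[[[42,0,0,0,0,0,-1],[42,0,0,0,0,0,-1],[42,0,0,0,0,0,-1],[42,0,0,0,0,0,-1],[42,0,0,0,0,0,-1],[42,0,0,0,0,0,0]]]'
cat > look.py <<'E'
from h import *
import sys
im,d=manip.grab_frame("top")
s=manip.sense();print(s["joints"].round(2),s["position"].round(4))
y=s["ee_rot"];Y=cv2.Rodrigues(y)[0][:,1];print("tool y deg",np.degrees(np.arctan2(Y[1],Y[0])).round(1))
r=manip.cut_out("top","marver")
for q in r[:2]:
    v,u=np.nonzero(q["mask"]);P=plane("top",np.c_[u,v],.016)[:,:2]
    R=cv2.minAreaRect((P*1000).astype(np.float32));e=np.linalg.eigh(np.cov(P.T))[1][:,1]
    print(round(q["score"],2),np.round(R[0],1),np.round(R[1],1),"mean",P.mean(0).round(4),"axis",np.degrees(np.arctan2(e[1],e[0])).round(1))
    D=P.mean(0)-[.6097,-.148];print("in dock frame mm",(1000*np.array([[.9986,.0523],[-.0523,.9986]])@D).round(1))
cv2.imwrite(sys.argv[1],cv2.resize(im[150:270,270:430],None,fx=5,fy=5,interpolation=cv2.INTER_CUBIC)[:,:,::-1])
E
python3 look.py pics/top2.png
```

```text
time_s: 7.9
position: [0.5934, 0.2098, 0.1019]
ee_rot: [3.082, -0.598, -0.008]
force: [0.6, 0.1, -0.2]
gripper_width: 0.491
grip_force: 0.0
time_s: 8.7
position: [0.5947, 0.2095, 0.102]
ee_rot: [2.691, -1.617, -0.005]
force: [-0.1, -0.5, 0.1]
gripper_width: 0.493
grip_force: 0.0
time_s: 9.3
position: [0.5945, 0.2098, 0.1012]
ee_rot: [2.279, -2.154, -0.0]
force: [0.4, 0.3, -0.3]
gripper_width: 0.489
grip_force: 0.0
[-0.83  1.05  0.86  1.68 -0.98  0.91 -2.65] [0.5948 0.2093 0.1016]
tool y deg -176.7
0.6 [596.5  32.4] [ 79.8 106.7] mean [0.5964 0.0323] axis 93.1
in dock frame mm [ -3.9 180.8]
```

View pics/top2.png

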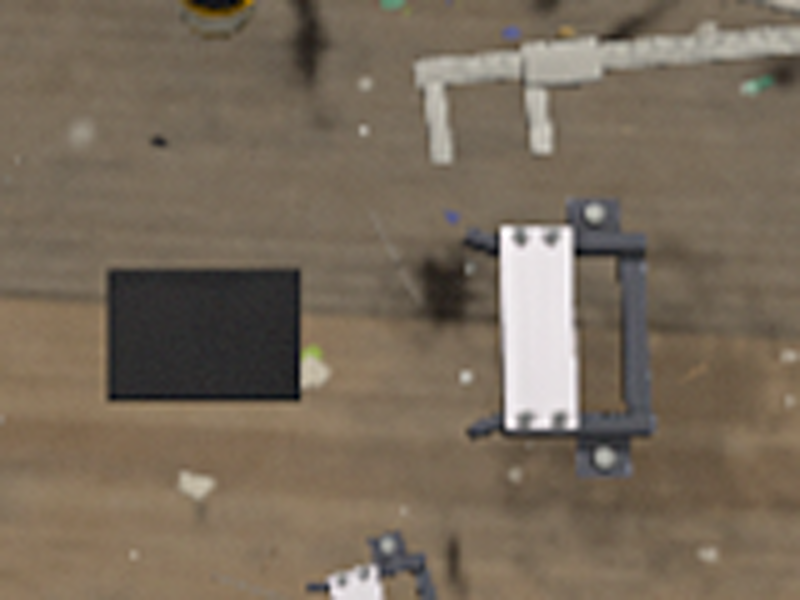

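The plate now sits square to the dock at about pixel (311,217), but joints 5 and 7 are at their limits. I'll turn the wrist the other way (+180° gives the same fingers) before pushing.

```bash
python3 -m creep '[[[42,0,0,0,0,0,1],[42,0,0,0,0,0,1],[42,0,0,0,0,0,1],[42,0,0,0,0,0,1],[42,0,0,0,0,0,1],[42,0,0,0,0,0,1],[42,0,0,0,0,0,1],[42,0,0,0,0,0,1]]]'
python3 -m creep '[[[42,0,0,0,0,0,1],[42,0,0,0,0,0,1],[42,0,0,0,0,0,1],[42,0,0,0,0,0,1],[42,0,0,0,0,0,1],[42,0,0,0,0,0,1],[42,0,0,0,0,0,1],[42,0,0,0,0,0,1]]]'
python3 -m creep '[[[42,0,0,0,0,0,1],[42,0,0,0,0,0,1],[42,0,0,0,0,0,1],[42,0,0,0,0,0,1],[42,0,0,0,0,0,1],[42,0,0,0,0,0,1],[42,0,0,0,0,0,1],[42,0,0,0,0,0,1]]]'
python3 -m creep '[[[42,0,0,0,0,0,1],[42,0,0,0,0,0,1],[42,0,0,0,0,0,1],[42,0,0,0,0,0,1],[42,0,0,0,0,0,1],[42,0,0,0,0,0,1],[42,0,0,0,0,0,1],[42,0,0,0,0,0,1]]]'
python3 -m creep '[[[42,0,0,0,0,0,1],[42,0,0,0,0,0,1],[42,0,0,0,0,0,1],[42,0,0,0,0,0,1],[42,0,0,0,0,0,0]]]'
python3 look.py pics/top3.png
python3 - <<'E'
from h import *
im=cv2.imread("pics/top3.png");
g=im.max(2);m=(g<62);m[:,:60]=0;m[:200]=0;m[450:]=0;m[:,350:]=0
n,l,st,c=cv2.connectedComponentsWithStats(m.astype(np.uint8));i=1+np.argmax(st[1:,4]);v,u=np.nonzero(l==i)
P=plane("top",np.c_[(u+.5)/5-.5+270,(v+.5)/5-.5+150],.016)[:,:2]
print(cv2.minAreaRect((P*1000).astype(np.float32)),P.mean(0))
m=(im.min(2)>150);m[:,:480]=0;m[:,600:]=0;m[:200]=0;m[450:]=0
v,u=np.nonzero(m);P=plane("top",np.c_[(u+.5)/5-.5+270,(v+.5)/5-.5+150],.028)[:,:2]
print(cv2.minAreaRect((P*1000).astype(np.float32)),P.mean(0))
E
```

```text
time_s: 10.2
position: [0.5961, 0.2088, 0.1038]
ee_rot: [-2.884, 1.243, 0.001]
force: [-0.1, -0.3, -0.3]
gripper_width: 0.493
grip_force: 0.0
time_s: 11.0
position: [0.5962, 0.2089, 0.104]
ee_rot: [-3.135, 0.182, -0.0]
force: [-0.2, -0.4, 0.3]
gripper_width: 0.487
grip_force: 0.0
time_s: 11.8
position: [0.5964, 0.209, 0.1042]
ee_rot: [-3.008, -0.902, -0.002]
force: [0.4, 0.3, 0.0]
gripper_width: 0.492
grip_force: 0.0
time_s: 12.6
position: [0.5966, 0.209, 0.1044]
ee_rot: [-2.519, -1.877, -0.004]
force: [-0.8, 0.7, -0.1]
gripper_width: 0.489
grip_force: 0.0
time_s: 13.1
position: [0.5966, 0.2088, 0.1045]
ee_rot: [-2.16, -2.281, -0.004]
force: [0.5, 0.6, -0.2]
gripper_width: 0.491
grip_force: 0.0
[-0.43  0.86  0.04  1.65 -0.06  0.63 -0.3 ] [0.5965 0.2088 0.1043]
tool y deg 3.0
0.63 [597.8  33.8] [ 77.  109.4] mean [0.5972 0.033 ] axis 92.2
in dock frame mm [ -3.  181.4]
((597.5952758789062, 31.293502807617188), (74.0776596069336, 106.71499633789062), 3.0980076789855957) [0.5974705 0.0310681]
((616.127197265625, -159.64111328125), (128.1465301513672, 55.331565856933594), 1.4764411449432373) [ 0.61025047 -0.15363572]
```

```bash
python3 -m creep '[[[42,-0.1,-0.8,-0.8,0,0,0],[42,0,-0.8,-0.8,0,0,0],[42,0,-0.8,-0.8,0,0,0],[42,0,-0.6,-0.8,0,0,0],[42,0,-0.4,-0.5,0,0,0],[42,0,-0.2,-0.2,0,0,0],[42,0,0,-0.1,0,0,0],[42,0,0,0,0,0,0]]]'
python3 -m creep '[[[42,0,-0.2,0,0,0,0],[42,0,-0.2,0,0,0,0],[42,0.01,-0.2,0,0,0,0],[42,0.01,-0.2,0,0,0,0],[42,0.01,-0.2,0,0,0,0],[42,0.01,-0.2,0,0,0,0]]]'
```

```text
time_s: 14.0
position: [0.5941, 0.1198, 0.0042]
ee_rot: [-2.161, -2.28, -0.002]
force: [-0.0, 0.8, 0.1]
gripper_width: 0.493
grip_force: 0.0
time_s: 14.6
position: [0.5949, 0.0892, 0.004]
ee_rot: [-2.161, -2.279, -0.002]
force: [-0.3, 2.3, 2.4]
gripper_width: 0.489
grip_force: 1.3
```

```bash
python3 -m creep '[[[42,0.015,-0.2,0,0,0,0],[42,0.015,-0.2,0,0,0,0],[42,0.015,-0.2,0,0,0,0],[42,0.015,-0.2,0,0,0,0],[42,0.015,-0.2,0,0,0,0],[42,0.015,-0.2,0,0,0,0],[42,0.015,-0.2,0,0,0,0],[42,0.015,-0.2,0,0,0,0]]]'
python3 -m creep '[[[42,0.015,-0.2,0,0,0,0],[42,0.015,-0.2,0,0,0,0],[42,0.015,-0.2,0,0,0,0],[42,0.015,-0.2,0,0,0,0],[42,0.015,-0.2,0,0,0,0],[42,0.015,-0.2,0,0,0,0],[42,0.015,-0.2,0,0,0,0],[42,0,0,0,0,0,0]]]'
python3 look.py pics/top4.png
```

```text
time_s: 15.4
position: [0.5977, 0.0481, 0.0038]
ee_rot: [-2.162, -2.279, -0.0]
force: [-0.3, 2.6, 2.2]
gripper_width: 0.493
grip_force: 1.6
time_s: 16.2
position: [0.6003, 0.0115, 0.0037]
ee_rot: [2.163, 2.277, -0.002]
force: [0.7, 0.5, -0.3]
gripper_width: 0.493
grip_force: 0.0
[-0.09  0.99 -0.01  1.77  0.03  0.38 -0.07] [0.6001 0.0117 0.0036]
tool y deg 2.9
0.9 [601.  -79.2] [71.7 50.2] mean [ 0.5995 -0.0796] axis 177.2
in dock frame mm [-6.6 68.8]
```

View pics/top4.png

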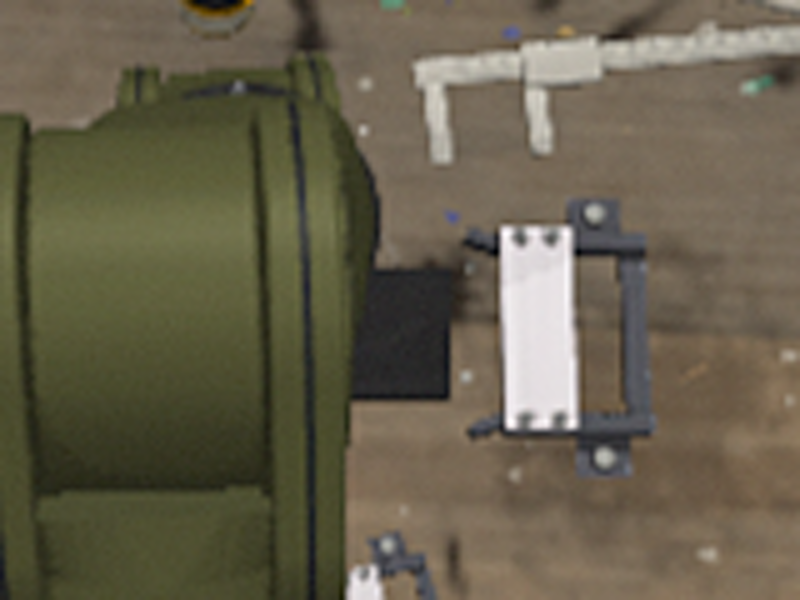

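The plate shows at cols 350–449, rows 268–400, between the flared mouth arms at rows about 241 and 428. It looks central, but the bridge edge seems slightly slanted compared with the plate, so I'll check the angles.

```bash
python3 - <<'E'
from h import *
im,d=manip.grab_frame("top");g=im.astype(float).mean(2)
g=cv2.GaussianBlur(g,(0,0),.7)
def edge(rows,c0,c1,z,name,sgn):
    pts=[]
    for r in rows:
        gr=sgn*np.diff(g[r,c0:c1]);gr=np.clip(gr,0,None)
        i=gr.argmax();k=np.arange(max(0,i-2),min(len(gr),i+3));pts.append([c0+.5+(k*gr[k]).sum()/gr[k].sum(),r])
    P=plane("top",pts,z)[:,:2];f=np.polyfit(P[:,0],P[:,1],1);res=np.std(P[:,1]-np.polyval(f,P[:,0]))
    print(name,"deg",np.degrees(np.arctan(f[0])).round(2),"y at .605",np.polyval(f,.605).round(4),"x range",P[:,0].min().round(4),P[:,0].max().round(4),"res",res.round(4))
edge(range(206,228),352,368,.016,"plate front",1)
edge(range(199,234),364,376,.028,"bridge mouth edge",1)
edge(range(199,234),379,392,.028,"bridge far edge",-1)
edge(range(203,231),390,398,.012,"stop face",-1)
gT=g.T.copy();g=gT
def ed2(cols,r0,r1,z,name,sgn):
    pts=[]
    for c in cols:
        gr=np.clip(sgn*np.diff(g[c,r0:r1]),0,None);i=gr.argmax();k=np.arange(max(0,i-2),min(len(gr),i+3));pts.append([c,r0+.5+(k*gr[k]).sum()/gr[k].sum()])
    P=plane("top",pts,z)[:,:2];f=np.polyfit(P[:,1],P[:,0],1)
    print(name,"deg",(-np.degrees(np.arctan(f[0]))).round(2),"x",P[:,0].mean().round(4),"at y",P[:,1].mean().round(4))
ed2(range(346,357),198,209,.016,"plate far side",-1)
ed2(range(346,357),225,236,.016,"plate near side",1)
ed2(range(386,393),196,204,.02,"rail far inner",1)
ed2(range(386,393),230,236,.02,"rail near inner",-1)
E
```

```text
plate front deg -8.5 y at .605 -0.1093 x range 0.5753 0.6356 res 0.0022
bridge mouth edge deg 3.5 y at .605 -0.1338 x range 0.558 0.6537 res 0.0002
bridge far edge deg 3.35 y at .605 -0.1733 x range 0.5601 0.6559 res 0.0004
stop face deg 2.55 y at .605 -0.1998 x range 0.5727 0.6497 res 0.0006
plate far side deg 11.09 x 0.6439 at y -0.0804
plate near side deg 3.04 x 0.5657 at y -0.0833
rail far inner deg 2.31 x 0.6526 at y -0.1863
rail near inner deg 38.37 x 0.5622 at y -0.1876
```

```bash
python3 -m creep '[[[42,0.01,-0.2,0,0,0,0],[42,0.01,-0.2,0,0,0,0],[42,0.01,-0.2,0,0,0,0],[42,0.01,-0.2,0,0,0,0]]]'
python3 -m creep '[[[42,0.01,-0.2,0,0,0,0],[42,0.01,-0.2,0,0,0,0],[42,0.01,-0.2,0,0,0,0],[42,0.01,-0.2,0,0,0,0]]]'
python3 -m creep '[[[42,0.01,-0.2,0,0,0,0],[42,0.01,-0.2,0,0,0,0],[42,0.01,-0.2,0,0,0,0],[42,0.01,-0.2,0,0,0,0]]]'
python3 -m creep '[[[42,0.01,-0.2,0,0,0,0],[42,0.01,-0.2,0,0,0,0],[42,0.01,-0.2,0,0,0,0],[42,0.01,-0.1,0,0,0,0]]]'
```

```text
time_s: 16.75
position: [0.6012, -0.0071, 0.0037]
ee_rot: [-2.162, -2.279, 0.0]
force: [-0.5, 1.2, -1.4]
gripper_width: 0.488
grip_force: 0.6
time_s: 17.15
position: [0.6023, -0.0269, 0.0038]
ee_rot: [2.162, 2.279, 0.0]
force: [-0.8, 1.0, -0.4]
gripper_width: 0.495
grip_force: 0.6
time_s: 17.55
position: [0.6033, -0.0469, 0.0038]
ee_rot: [-2.162, -2.279, -0.0]
force: [0.3, 1.0, -1.5]
gripper_width: 0.494
grip_force: 0.6
time_s: 17.95
position: [0.6043, -0.0649, 0.0039]
ee_rot: [2.163, 2.278, -0.0]
force: [-0.1, 2.2, -1.3]
gripper_width: 0.492
grip_force: 0.7
```

```bash
python3 -m creep '[[[42,0.005,-0.1,0,0,0,0],[42,0.005,-0.1,0,0,0,0],[42,0.005,-0.1,0,0,0,0],[42,0.005,-0.1,0,0,0,0]]]'
python3 -m creep '[[[42,0,-0.04,0,0,0,0],[42,0,-0.04,0,0,0,0],[42,0,-0.04,0,0,0,0]]]'
python3 -m creep '[[[42,0,-0.04,0,0,0,0],[42,0,-0.04,0,0,0,0]]]'
```

```text
time_s: 18.35
position: [0.6049, -0.074, 0.0038]
ee_rot: [-2.162, -2.279, -0.0]
force: [-0.5, 1.4, -1.1]
gripper_width: 0.492
grip_force: 0.7
time_s: 18.65
position: [0.6049, -0.0768, 0.0038]
ee_rot: [-2.162, -2.279, -0.0]
force: [-0.6, 2.0, -0.2]
gripper_width: 0.493
grip_force: 0.8
time_s: 18.85
position: [0.6049, -0.0789, 0.0038]
ee_rot: [-2.162, -2.279, -0.0]
force: [0.2, 2.2, -0.3]
gripper_width: 0.488
grip_force: 0.8
```

```bash
for i in 1 ; do python3 -m creep '[[[42,0,-0.03,0,0,0,0],[42,0,-0.03,0,0,0,0]]]'; done
python3 -m creep '[[[42,0,-0.03,0,0,0,0],[42,0,-0.03,0,0,0,0]]]'
python3 -m creep '[[[42,0,-0.03,0,0,0,0],[42,0,-0.03,0,0,0,0]]]'
```

```text
time_s: 19.05
position: [0.6048, -0.0805, 0.0038]
ee_rot: [2.162, 2.279, 0.0]
force: [0.3, 1.2, -0.3]
gripper_width: 0.49
grip_force: 0.8
time_s: 19.25
position: [0.6048, -0.082, 0.0038]
ee_rot: [-2.162, -2.279, -0.0]
force: [-0.3, 1.7, -0.1]
gripper_width: 0.493
grip_force: 0.8
time_s: 19.45
position: [0.6049, -0.0835, 0.0038]
ee_rot: [2.162, 2.279, 0.0]
force: [0.3, 2.1, 0.5]
gripper_width: 0.491
grip_force: 0.8
```

```bash
python3 -m creep '[[[42,0,-0.03,0,0,0,0],[42,0,-0.03,0,0,0,0]]]'
python3 -m creep '[[[42,0,-0.03,0,0,0,0],[42,0,-0.03,0,0,0,0]]]'
```

```text
time_s: 19.65
position: [0.6048, -0.0848, 0.0038]
ee_rot: [-2.162, -2.279, -0.0]
force: [-0.4, 4.0, -0.2]
gripper_width: 0.493
grip_force: 1.4
time_s: 19.85
position: [0.6048, -0.0849, 0.0038]
ee_rot: [-2.16, -2.279, -0.002]
force: [-0.4, 7.0, 2.0]
gripper_width: 0.491
grip_force: 3.0
```

Contact with the stop: position stalls and the force is 7 N. Back off, rise clear and look.

```bash
python3 -m creep '[[[42,0,-0.02,0,0,0,0],[42,0,0,0,0,0,0]]]'
python3 -m creep '[[[42,-0.01,0.2,0,0,0,0],[42,-0.02,0.4,0,0,0,0],[42,0,0.4,0.2,0,0,0],[42,0,0.5,0.8,0,0,0],[42,0,1,1,0,0,0],[42,0,1,1,0,0,0],[42,0,1,1,0,0,0],[42,0,1,0,0,0,0]]]'
python3 -m creep '[[[42,0,1,0,0,0,0],[42,0,1,0,0,0,0],[42,0,1,0,0,0,0],[42,0,1,0,0,0,0],[42,0,0,0,0,0,0]]]'
python3 look.py pics/top5.png
python3 - <<'E'
from h import *
im,d=manip.grab_frame("scene");cv2.imwrite("pics/scene5.png",cv2.resize(im[160:230,300:400],None,fx=7,fy=7,interpolation=cv2.INTER_CUBIC)[:,:,::-1])
E
```

```text
time_s: 20.05
position: [0.6049, -0.0849, 0.0038]
ee_rot: [-2.16, -2.279, -0.003]
force: [0.1, 5.2, 1.4]
gripper_width: 0.494
grip_force: 2.9
time_s: 20.85
position: [0.6066, 0.0522, 0.1077]
ee_rot: [2.159, 2.276, 0.008]
force: [0.3, -0.3, -0.3]
gripper_width: 0.492
grip_force: 0.0
time_s: 21.35
position: [0.6034, 0.1572, 0.1042]
ee_rot: [-2.152, -2.285, -0.006]
force: [0.2, 1.4, -0.3]
gripper_width: 0.491
grip_force: 0.0
[-0.33  0.85  0.01  1.68 -0.02  0.61 -0.25] [0.6035 0.1538 0.1041]
tool y deg 3.3
0.71 [ 606.  -146.1] [ 74.  112.5] mean [ 0.6057 -0.1426] axis 93.9
in dock frame mm [-3.7  5.6]
```

View pics/top5.png

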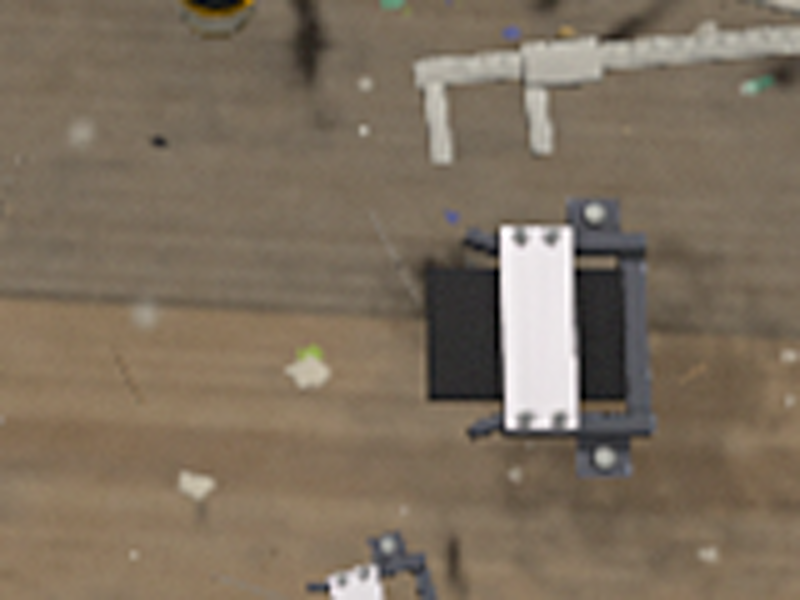

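View pics/scene5.png

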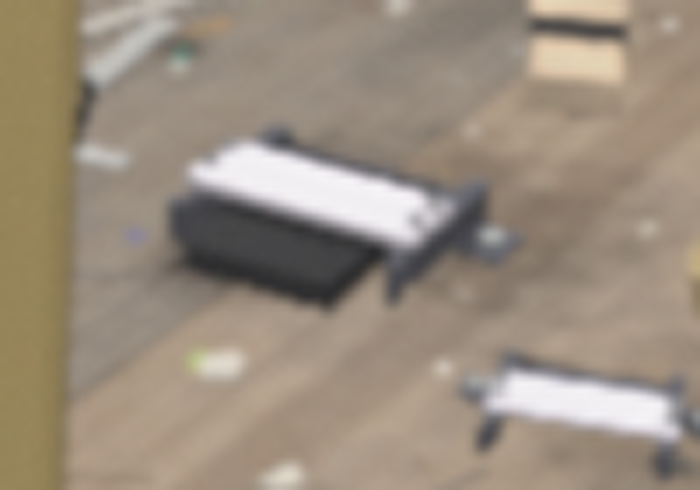

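The plate lies under the bridge from col 428 to the stop bar at 626, and the dock hasn't moved. One numeric check of squareness before handing in.

```bash
python3 - <<'E'
from h import *
im,d=manip.grab_frame("top");g=cv2.GaussianBlur(im.astype(float).mean(2),(0,0),.7)
def edge(rows,c0,c1,z,name,sgn):
    pts=[]
    for r in rows:
        gr=np.clip(sgn*np.diff(g[r,c0:c1]),0,None)
        i=gr.argmax();k=np.arange(max(0,i-2),min(len(gr),i+3));pts.append([c0+.5+(k*gr[k]).sum()/gr[k].sum(),r])
    P=plane("top",pts,z)[:,:2];f=np.polyfit(P[:,0],P[:,1],1)
    print(name,np.degrees(np.arctan(f[0])).round(2),"y at .605",np.polyval(f,.605).round(4),"res",np.std(P[:,1]-np.polyval(f,P[:,0])).round(4),np.round([p[0] for p in pts],1))
edge(range(206,228),348,362,.016,"plate rear",-1)
edge(range(212,228),348,362,.016,"plate rear b",-1)
edge(range(206,228),362,376,.028,"bridge mouth",1)
edge(range(206,228),388,401,.012,"plate/stop",1)
E
```

```text
plate rear 4.93 y at .605 -0.0916 res 0.0005 [353.5 354.  354.1 354.3 354.3 354.1 354.1 354.3 354.5 354.7 354.8 354.7
 354.7 354.7 354.7 354.8 354.8 354.9 354.8 354.9 354.9 355. ]
plate rear b 4.25 y at .605 -0.0918 res 0.0004 [354.1 354.3 354.5 354.7 354.8 354.7 354.7 354.7 354.7 354.8 354.8 354.9
 354.8 354.9 354.9 355. ]
bridge mouth 3.63 y at .605 -0.1334 res 0.0001 [369.7 369.7 369.7 369.7 369.8 369.8 369.9 369.9 370.  370.  370.  370.1
 370.1 370.1 370.2 370.3 370.3 370.3 370.3 370.4 370.4 370.4]
plate/stop 2.3 y at .605 -0.2046 res 0.0003 [394.3 394.5 394.6 394.6 394.6 394.6 394.7 394.7 394.8 394.9 394.9 394.8
 394.7 394.8 394.8 394.8 394.8 394.8 394.8 395.  395.2 395.3]
```

```bash
python3 -c "
from plant import manip;print(manip.sense()['force'],manip.job_done())"
```

```text
the job is handed in; nothing more can be done
[-0.12744417 -1.29372976  0.65465407] None
```

I pushed the marver plate under the bridge until it stopped firmly against the dock's stop (about 7 N at contact), backed the fingers well clear, and handed the job in after about 21 s; the images put it square to within about 1° and 2 mm of fully home, which is as fine as I could measure.

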